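# Step the test box's selector to the green range and press its button

### The job

On the bench test box, push the orange tab of the rotary selector round until the selector clicks into the position marked by the green cap, without pinching the tab. Then, with the selector standing at green, press the white push button fully down and let it come up again. Nothing is to be grasped or lifted: just push with the fingertips or the outside of the fingers, press the button at no other selector position, and leave the things lying around on the desk where they are.

Things in the scene. Friction and masses are not known exactly. Their poses are not given: they have to be found in the camera images.
- test_box: Fixed grey box with bright metal top plate, 200 (its x) x 220 (y) x 60 mm high, turned up to 0.35 rad. Origin: centre of its underside; x away from the robot at yaw 0. On the plate: selector; push button near left (x -72, y +60 mm); amber lamp near right, 11 mm high. Round the axis, at 86 mm radius on the far side: a black stud (off) in the middle, two coloured caps to each side, 0.60 rad apart.
- dial_axis (a point): The selector's vertical axis of rotation at the height of the top plate (box x -10, y 0, z 60 mm).
- selector (a joint): Angle of the selector, rad: 0 at off (pointing along the box's +x), positive anticlockwise from above. Click stops at -1.2, -0.6, 0, 0.6, 1.2, where it stays; hard end stops at -1.32 and 1.32. Starts at 0. Pushed over half a click (0.3 rad) past one stop it snaps on to the next by itself. Pushing the tab takes 3 to 5 N.
- tab_middle (a point): Middle of the orange upright tab on the selector, 56 mm from the axis, 30 mm above the plate. The tab is 20 mm long radially, 12 mm thick (the way it is pushed) and reaches from 14 to 47 mm above the plate. Below it the black selector: a disc of 42 mm radius with a 14 mm wide arm out to 68 mm, both up to 15 mm above the plate (pivot cap 17 mm).
- pointer_spot (a point): Point on the plate's height that the selector's arm points at, 86 mm out from the axis; it turns with the selector and lies over a cap when the selector stands at that cap. (The tab's anticlockwise and clockwise halves are the shapes selector_c2 and selector_c3.)
- cap_green: Green cap, 18 mm across and 5 mm high, fixed on the plate; origin: centre of its underside. Which of the four cap places it has changes. The selector is to point at this one.
- cap_red: Red cap, likewise.
- cap_yellow: Yellow cap, likewise.
- cap_blue: Blue cap, likewise.
- test_button_top (a point): Centre of the top of the white push button (28 mm across) in a black housing; this point sinks with it.
- test_button (a joint): Travel of the push button, m: 0 up, 0.006 fully down, which takes 5 N; it springs back.
- tape_red: Loose roll of red tape, 53 mm across, 18 mm high; origin under its centre. Bystander.
- contactor: Loose grey and black contactor, 75 x 45 x 70 mm; origin under its centre. Bystander.
- battery_1: Loose small battery standing upright, 15 mm across, 50 mm high; origin under its centre. Bystander.
- fuse_a: Loose cartridge fuse lying, 10 x 38 x 10 mm; origin under its centre. Bystander.
- tape_black: Loose roll of black tape, 63 mm across, 19 mm high; origin under its centre. Bystander.
- multimeter: Loose yellow and grey handheld meter lying on its back, 152 x 76 x 45 mm; origin under its centre. Bystander.

How it is judged:
By the outcome, as a careful person would: the job done as asked, in the order asked, and still so for the second after the job is handed in, with the robot touching nothing.
It also fails if it takes over 42 s, if anything falls off the work surface, if the arm or the gripper's body presses on something with over 40 N, if the wrist force passes 120 N, or if a joint passes its speed limit or range.

### The arm

A 7-joint arm with a two-finger parallel gripper is mounted at the origin on a cart in front of the work surface, level with it; the furniture and walls round the work are solid. World frame = base frame: x ahead of the robot, y to its left, z up, the work surface at z = 0. Lengths are in m, angles in rad, forces in N, time in s.
With the tool pointing down it reaches from about 0.425 to 0.925 m from the base axis. Payload 6.8 kg.
Tool frame: the origin (TCP) lies on the front face of the gripper's body, between the roots of the fingers; the fingertips stand 73 mm ahead of it and the grasp point (between the pads) lies 54 mm ahead of it (tcp_to_tips is the distance from the TCP to the fingertips, in m); z points along the fingers, x is the direction in which the jaws open and shut, and the axes are right-handed (so a half turn about z gives the same grasp; the last joint's range is limited). The gripper opens to 85 mm and grips with 20 to 120 N. Pads are 22 mm wide; open, the fingers measure 114 mm over their backs; the gripper's body (76 mm by 85 mm) begins 54 mm behind the grasp point. The pads swing forward as they close: fully open they stand 13 mm farther back than shut.
Start: joints at [-1.245, 0.477, 0.022, 1.555, -0.011, 1.109, -0.083], TCP at [0.284, 0.612, 0.304] pointing down, gripper open.
Joint ranges: [-2.96, 2.96], [-0.34, 2.1], [-1.41, 1.46], [0.24, 2.44], [-1.37, 4.51], [0.17, 1.92], [-2.96, 2.96]. Speed limits (rad/s): [2.39, 2.39, 3.14, 3.14, 3.14, 3.14, 3.14].

### API

Orientations are given as a unit quaternion [w, x, y, z].
In Python, from station import get_obs, read_camera, hand_in, look_for, silhouettes, tcp_to_tips gives the robot as it stands. The module is installed in compiled form; this text tells all that it offers.
- The arm moves only by the tool apply_moves, never from a script. Its argument "moves" is a list of rows, each a list of 3 entries, a list of its own where there are three numbers: the shift along the tool's x, y, z in units of 25 mm (1.0 is 25 mm), then the turn, a rotation vector about the tool's x, y, z in units of 10 degrees (1.0 is 10 degrees), then the gripper's target within -1 to 1 (fully open at 1, half-way at 0, shut at -1). In form: [[[dx, dy, dz], [rx, ry, rz], jaw], ...]. A call has 1 to 20 rows; each row is the pose to reach, as a shift and turn from the pose commanded when the call began, along the tool's axes at that moment; what a row does not reach only later rows make up. A row lasts 1/8 s, in which the tool goes at most 62.5 mm and 10.7 degrees, less where a joint would pass 70% of its speed; a pose out of reach is approached as far as the arm can. A call with a gripper value outside its range is refused whole. The fingers move at their own pace and stop on an object; "force" is the grip in N (left out, the last holds). Time passes only in rows, so rows that repeat a pose let the fingers close. It gives the time, the measured TCP pose, the force and the opening at its end, in the units of the state.
- get_obs(): the state, without advancing time (a new reading comes with each control period).
- read_camera(name): name is "scene" or "top" or "wrist"; returns a dict with "color" (384x512x3 uint8, red, green, blue), "mtx" (3x3 intrinsics, pixels), "eye" and "rotation" of the camera in the world; the wrist camera has in their place "hand_eye" (4x4, takes a point from camera to tool coordinates, whose origin is the TCP and whose axes are the tool frame's). Camera axes: x right, y up, looking along -z (the intrinsics and any distortion apply to the point x, -y, -z); pixel columns grow to the right and rows downward; lengths in m; the calibration is good to about 2 mm. A picture is of the moment at which its call begins: read the wrist's pose just before it. There is no depth.
- hand_in(): hands the job in, once; it reports no verdict.
Trained networks look in the newest picture that a camera, given by its name, has taken for a name from the list of things; names that differ only in an ending like _2 or _b are one class to them, and where a whole thing is asked for, a point or a joint stands for the part that bears it (a point fixed in the world has none). Each returns a list of dicts, best first, with "conf" (0 to 1); they miss things now and then, are a little off and sometimes report something else, mostly with a low value. They report only what shows in the picture. A call takes as long as a camera call.
- look_for(camera, query): "pixel" ([row, column] in pixels, amid what is visible of it).
- silhouettes(camera, query): "mask" (384x512 bool, what is visible of it) and "pixel" ([row, column] in pixels, amid what is visible of it).
The state is a dict: "t": time; "q": joint angles; "joint_vel": joint speeds; "joint_torque": joint torques, N m; "eef_pos": TCP position; "tool_rot": TCP orientation; "contact_force": force on the tool from outside, world axes, zero at the start; "torque": the same for the moment, N m; "gripper_width": opening from 0.0 (shut) to 1.0 (fully open).
Only numpy, scipy, OpenCV 4.12 (cv2) and the standard library are available. Lean on these libraries where they do the work, as an engineer would, in place of code of your own. Each camera call takes 0.05 s, during which the arm holds its last target.

## Working session

There is one attempt and no reset: what is moved stays moved. The work goes in short steps, Python scripts to look and compute and a tool call to move; the robot and the scene stay as the last step left them, time stands still between calls to the robot, and variables do not carry over. Pictures are saved under pics/ and viewed, and the job is handed in when it is done.

Besides the shell and the picture viewer there is one more tool, called after ">>>" in YAML: its name, and indented under it one key for each argument. apply_moves: Moves the arm, as the interface text tells. Its arguments: {"type":"object","properties":{"moves":{"type":"array"},"force":{"type":"number"}},"required":["moves"]}

```bash
mkdir -p pics; python3 - <<'E'
from station import *
import cv2
o=get_obs();print(o)
print(tcp_to_tips)
for n in("scene","top"):
    c=read_camera(n);cv2.imwrite(f"pics/{n}0.png",c["color"][:,:,::-1])
    print(n,c["mtx"],c["eye"],c["rotation"],[k for k in c])
    for q in("test_box","cap_green","cap_red","cap_yellow","cap_blue","tab_middle","test_button_top"):
        print(q,[(r["pixel"],round(r["conf"],2)) for r in look_for(n,q)[:2]])
E
```

```text
{'t': 0.0, 'q': array([-1.24506908,  0.4778051 ,  0.0223199 ,  1.55646288, -0.01149091,
        1.10930957, -0.08308681]), 'joint_vel': array([-2.00221049e-03,  4.16458816e-05, -3.09259551e-04,  1.35667078e-04,
       -7.52088325e-05,  2.33325510e-03, -4.84906358e-04]), 'joint_torque': array([ 1.84883324e-04, -5.96454585e+01,  1.60788294e+00, -2.81204349e+01,
        1.23845605e-02,  9.36695753e-03,  1.32564023e-05]), 'eef_pos': array([0.28353362, 0.61204704, 0.30291704]), 'tool_rot': array([ 5.56463832e-04,  8.42702267e-01,  5.38379074e-01, -7.43241057e-04]), 'contact_force': array([-0.66503748,  0.5362664 , -0.03572035]), 'torque': array([0.02072425, 0.02563066, 0.01036473]), 'gripper_width': 1.001500789331289}
0.0726
scene [[450.70550305   0.         253.49008053]
 [  0.         450.70550305 189.60600441]
 [  0.           0.           1.        ]] [-0.02473467 -0.85064416  0.57282978] [ 0.80402603  0.50940288 -0.15252915 -0.26605585] ['color', 'mtx', 'eye', 'rotation']
test_box [([195.8, 227.5], 0.74)]
cap_green [([181.7, 224.3], 0.46)]
cap_red [([195.2, 227.0], 0.57)]
cap_yellow [([197.9, 229.4], 0.75)]
cap_blue []
tab_middle [([180.1, 225.0], 0.84), ([177.3, 160.6], 0.56)]
test_button_top []
top [[407.59563294   0.         255.87551233]
 [  0.         407.59563294 193.73573502]
 [  0.           0.           1.        ]] [ 0.42931015 -0.00262144  1.12191768] [ 0.71016481  0.02858069 -0.04872349 -0.70176571] ['color', 'mtx', 'eye', 'rotation']
test_box [([192.6, 205.6], 0.67)]
cap_green []
cap_red []
cap_yellow []
cap_blue []
tab_middle [([195.3, 203.8], 0.97)]
test_button_top [([212.7, 173.5], 0.58)]
```

View pics/scene0.png

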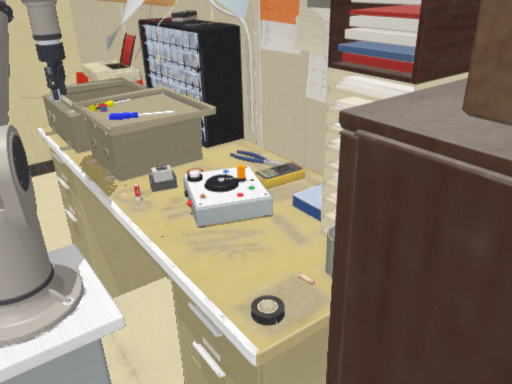

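View pics/top0.png

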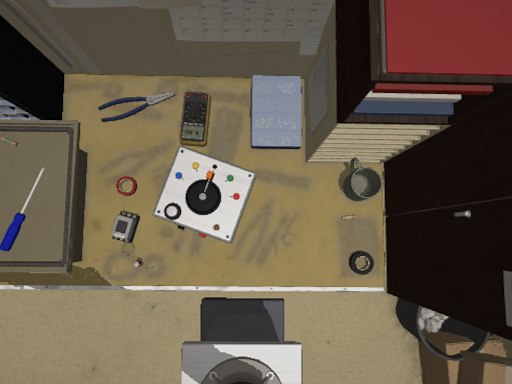

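```bash
python3 - <<'E'
import cv2
a=cv2.imread("pics/top0.png")[130:270,130:290];cv2.imwrite("pics/top0z.png",cv2.resize(a,None,fx=4,fy=4,interpolation=cv2.INTER_CUBIC))
a=cv2.imread("pics/scene0.png")[120:260,130:310];cv2.imwrite("pics/scene0z.png",cv2.resize(a,None,fx=4,fy=4,interpolation=cv2.INTER_CUBIC))
E
```

```text
(no output)
```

View pics/top0z.png

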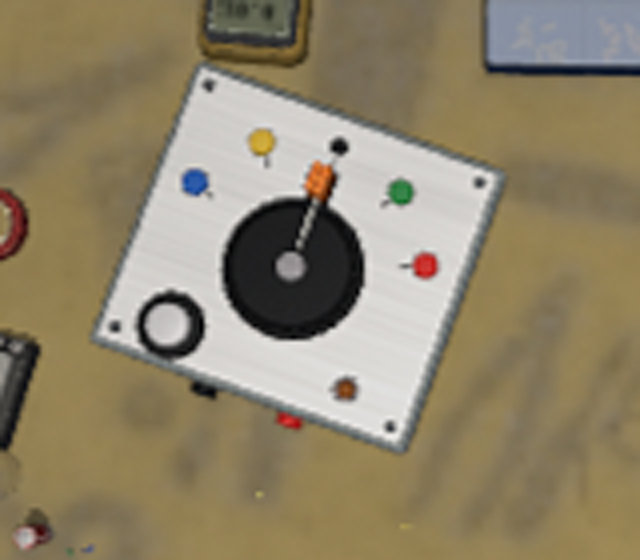

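View pics/scene0z.png

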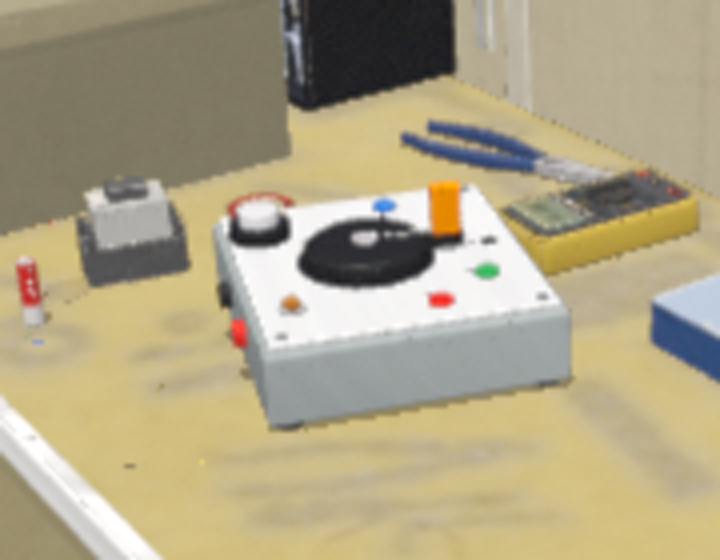

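The zoomed top view shows the green cap at (401,191), directly clockwise of the off stud at (339,146), so it is the -0.6 stop. The tab is at (320,180) and the button at (170,325). Next I'll fit the box pose.

```bash
cat > h.py <<'E'
import numpy as np
from scipy.spatial.transform import Rotation as R
def rot(q): return R.from_quat([q[1],q[2],q[3],q[0]])
def proj(c,P):
    p=rot(c["rotation"]).inv().apply(np.atleast_2d(P)-c["eye"])
    p=np.c_[p[:,0],-p[:,1],-p[:,2]]; u=p@c["mtx"].T
    return u[:,:2]/u[:,2:]
def box2w(b,P):
    P=np.atleast_2d(P).astype(float); r=R.from_euler('z',b[2]).apply(P); return r+[b[0],b[1],0]
E
python3 - <<'E'
from h import *
from station import *
from scipy.optimize import least_squares
c=read_camera("top");s=read_camera("scene")
def cp(a,z=.065): return [-.010+.086*np.cos(a),.086*np.sin(a),z]
# zoom pixels top
Z=[((261,141),cp(.6)),((195,181),cp(1.2)),((401,191),cp(-.6)),((425,265),cp(-1.2)),((339,146),cp(0)),((290,265),[-.01,0,.077]),((170,325),[-.072,.06,.075])]
uv=np.array([((a[0]+.5)/4-.5+130,(a[1]+.5)/4-.5+130) for a,_ in Z]);P=np.array([p for _,p in Z])
Zs=[((384,205),cp(1.2)),((487,270),cp(-.6)),((441,299),cp(-1.2)),((364,238),[-.01,0,.077])]
uvs=np.array([((a[0]+.5)/4-.5+130,(a[1]+.5)/4-.5+120) for a,_ in Zs]);Ps=np.array([p for _,p in Zs])
ft=lambda b:(proj(c,box2w(b,P))-uv).ravel()
fs=lambda b:(proj(s,box2w(b,Ps))-uvs).ravel()
for f in(ft,fs,lambda b:np.r_[ft(b),fs(b)]):
    r=least_squares(f,[.45,.1,-.3]);print(r.x.round(4),np.abs(r.fun).max().round(2))
b=r.x
for n,p in dict(axis=[-.01,0,.06],tab=[.046,0,.09],button=[-.072,.06,.07]).items():print(n,box2w(b,p).round(4))
print(ft(b).round(2))
o=get_obs();print(o["t"],rot(o["tool_rot"]).as_matrix().round(3))
E
```

```text
[ 0.5459  0.1023 -0.3349] 0.27
[ 0.5422  0.094  -0.3404] 0.27
[ 0.5458  0.1014 -0.3353] 1.49
axis [[0.5364 0.1047 0.06  ]]
tab [[0.5893 0.0862 0.09  ]]
button [[0.4976 0.1817 0.07  ]]
[ 0.47  0.04  0.17  0.07  0.32  0.12  0.44 -0.05  0.39 -0.24  0.6   0.2
  0.08 -0.02]
0.9 [[ 0.42   0.907 -0.   ]
 [ 0.907 -0.42  -0.   ]
 [-0.    -0.    -1.   ]]
```

>>> apply_moves:
  moves:
    - [[0,0,-2],[0,0,0],-1]
    - [[-1,1.7,-2],[0,0,0],-1]
    - [[-2.2,3.6,-2],[0,0,0],-1]
    - [[-3.4,5.5,-2],[0,0,0],-1]
    - [[-4.6,7.4,-2],[0,0,0],-1]
    - [[-5.8,9.3,-2],[0,0,0],-1]
    - [[-7,11.2,-2],[0,0,0],-1]
    - [[-8.2,13.1,-2],[0,0,0],-1]
    - [[-9.4,15,-2],[0,0,0],-1]
    - [[-10.6,17,-2],[0,0,0],-1]
    - [[-11.6,18.6,-2],[0,0,0],-1]
    - [[-12.3,19.8,-2],[0,0,0],-1]
    - [[-12.3,19.8,-2],[0,0,0],-1]
    - [[-12.3,19.8,-2],[0,0,0],-1]

```text
t: 2.65
eef_pos: [0.6032, 0.1263, 0.3538]
tool_rot: [-0.0, 0.843, 0.539, -0.0]
contact_force: [0.2, 1.4, -0.2]
gripper_width: 0.0
```

```bash
python3 - <<'E'
from h import *
from station import *
import cv2
o=get_obs();print(o["t"],o["eef_pos"],o["gripper_width"],rot(o["tool_rot"]).as_matrix().round(3))
c=read_camera("wrist");cv2.imwrite("pics/w1.png",c["color"][:,:,::-1]);print(c["hand_eye"],c["mtx"])
import pickle;pickle.dump((o,c),open("w1.pkl","wb"))
E
```

```text
2.65 [0.60324227 0.12628982 0.35380172] 0.0004533584361856824 [[ 0.42   0.908 -0.   ]
 [ 0.908 -0.42   0.001]
 [ 0.    -0.001 -1.   ]]
[[ 9.99999973e-01 -2.13065947e-04  9.66839197e-05 -9.48260270e-04]
 [-1.81037110e-04 -9.66368916e-01 -2.57159648e-01 -6.51922068e-02]
 [ 1.48224299e-04  2.57159623e-01 -9.66368929e-01 -6.87003699e-02]
 [ 0.00000000e+00  0.00000000e+00  0.00000000e+00  1.00000000e+00]] [[326.37775512   0.         253.86954202]
 [  0.         326.37775512 188.01200274]
 [  0.           0.           1.        ]]
```

View pics/w1.png

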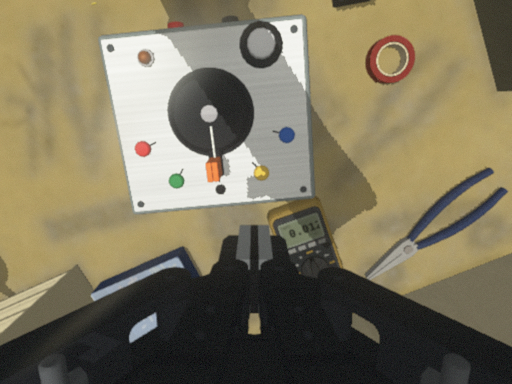

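The wrist view shows green at (177,181), tab (214,170), stud (221,189), pivot (209,113), button (263,42). The tips are shut in the foreground at (255,230). I'll fit the box from it.

```bash
python3 - <<'E'
from h import *
import pickle
from scipy.optimize import least_squares
o,c=pickle.load(open("w1.pkl","rb"))
T=np.eye(4);T[:3,:3]=rot(o["tool_rot"]).as_matrix();T[:3,3]=o["eef_pos"];M=T@c["hand_eye"]
q=R.from_matrix(M[:3,:3]).as_quat();c["eye"]=M[:3,3];c["rotation"]=[q[3],*q[:3]]
def cp(a,z=.065): return [-.010+.086*np.cos(a),.086*np.sin(a),z]
uv=np.array([(143,149),(177,181),(261,173),(286.5,135),(221,189),(209,113),(263,41.5)])
P=np.array([cp(-1.2),cp(-.6),cp(.6),cp(1.2),cp(0),[-.01,0,.077],[-.072,.06,.08]])
r=least_squares(lambda b:(proj(c,box2w(b,P))-uv).ravel(),[.545,.1,-.335]);b=r.x
print(b,r.fun.reshape(-1,2).round(1))
for bb in(b,np.array([.5459,.1023,-.3349])):
  for n,p in dict(axis=[-.01,0,.06],tab=[.046,0,.09],button=[-.072,.06,.07],green=cp(-.6)).items():print(n,box2w(bb,p).round(4))
E
```

```text
[ 0.54432081  0.10310795 -0.33867863] [[-0.9 -0.5]
 [-0.8 -0. ]
 [ 1.1  0. ]
 [ 1.3 -0.3]
 [-0.4  0.9]
 [ 0.5 -0.1]
 [-0.8  0.3]]
axis [[0.5349 0.1064 0.06  ]]
tab [[0.5877 0.0878 0.09  ]]
button [[0.4963 0.1836 0.07  ]]
green [[0.5857 0.037  0.065 ]]
axis [[0.5365 0.1056 0.06  ]]
tab [[0.5893 0.0872 0.09  ]]
button [[0.4976 0.1826 0.07  ]]
green [[0.5875 0.0364 0.065 ]]
```

>>> apply_moves:
  moves:
    - [[0,0,2],[0,0,0],-1]
    - [[0,0,4],[0,0,0],-1]
    - [[0,0,6],[0,0,0],-1]
    - [[0,0,7.2],[0,0,0],-1]
    - [[0,0,7.8],[0,0,0],-1]
    - [[0,0,7.8],[0,0,0],-1]

```text
t: 3.45
eef_pos: [0.6031, 0.1263, 0.1585]
tool_rot: [-0.0, 0.842, 0.539, -0.0]
contact_force: [0.8, -0.8, 0.8]
gripper_width: 0.002
```

```bash
python3 - <<'E'
from h import *
from station import *
import cv2
c=read_camera("scene");a=c["color"][120:260,130:310,::-1];cv2.imwrite("pics/s2.png",cv2.resize(a,None,fx=4,fy=4,interpolation=cv2.INTER_CUBIC))
E
```

```text
(no output)
```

View pics/s2.png

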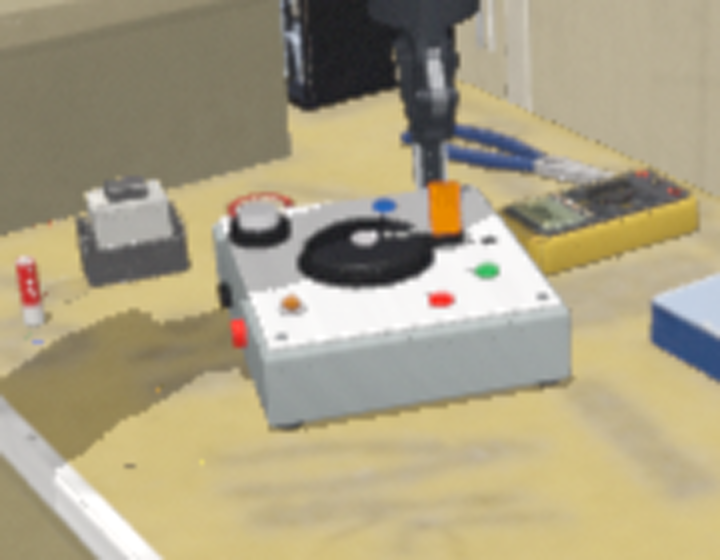

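The tips are behind the tab at (430,165), on its anticlockwise side as intended. Now I'll push along the arc, slowly.

>>> apply_moves:
  moves:
    - [[-0.3,0,0],[0,0,0],-1]
    - [[-0.6,0,0],[0,0,0],-1]
    - [[-0.8,0.03,0],[0,0,0],-1]
    - [[-0.95,0.08,0],[0,0,0],-1]
    - [[-1.1,0.13,0],[0,0,0],-1]
    - [[-1.25,0.18,0],[0,0,0],-1]
    - [[-1.4,0.22,0],[0,0,0],-1]
    - [[-1.5,0.24,0],[0,0,0],-1]
    - [[-1.6,0.25,0],[0,0,0],-1]
    - [[-1.6,0.25,0],[0,0,0],-1]

```text
t: 4.75
eef_pos: [0.5924, 0.0851, 0.1588]
tool_rot: [0.001, 0.843, 0.538, -0.0]
contact_force: [-0.4, -0.5, 0.1]
gripper_width: 0.005
```

```bash
python3 - <<'E'
from h import *
from station import *
import cv2
c=read_camera("scene");a=c["color"][120:260,130:310,::-1];cv2.imwrite("pics/s3.png",cv2.resize(a,None,fx=4,fy=4,interpolation=cv2.INTER_CUBIC))
E
```

```text
(no output)
```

View pics/s3.png

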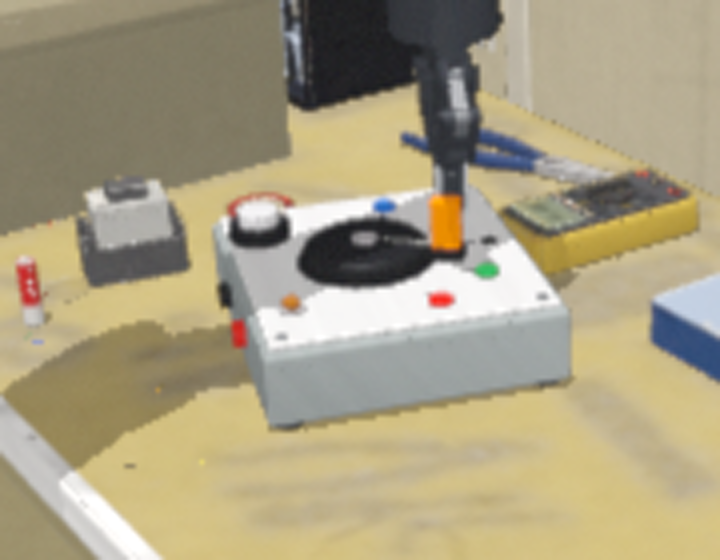

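```bash
cat > ang.py <<'E'
from h import *
from station import *
import cv2,sys
b=[.5451,.1027,-.337]
def pred(c,ph,z=.09): return proj(c,box2w(b,[-.01+.056*np.cos(ph),.056*np.sin(ph),z]))[0]
def meas(c):
    h=cv2.cvtColor(c["color"],cv2.COLOR_RGB2HSV)
    m=((h[...,0]>9)&(h[...,0]<20)&(h[...,1]>200)&(h[...,2]>150)).astype(np.uint8)
    p0=pred(c,0);k=np.zeros_like(m);cv2.circle(k,tuple(int(v) for v in p0),40,1,-1);m&=k
    n,l,s,ce=cv2.connectedComponentsWithStats(m);i=1+np.argmax(s[1:,4]);return ce[i],s[i]
if __name__=="__main__":
    for n in("scene","top"):
        c=read_camera(n);print(n,meas(c))
        for p in(0,-.2,-.3,-.4,-.5,-.6,-.7): print(p,pred(c,p).round(1))
E
python3 ang.py
```

```text
scene (array([241.13414634, 175.65853659]), array([238, 170,   7,  13,  82], dtype=int32))
0 [239.9 170.8]
-0.2 [240.5 172.4]
-0.3 [240.6 173.3]
-0.4 [240.4 174.1]
-0.5 [240. 175.]
-0.6 [239.4 175.8]
-0.7 [238.5 176.6]Traceback (most recent call last):
  File "ang.py", line 13, in <module>
    c=read_camera(n);print(n,meas(c))
                             ~~~~^^^
  File "ang.py", line 10, in meas
    n,l,s,ce=cv2.connectedComponentsWithStats(m);i=1+np.argmax(s[1:,4]);return ce[i],s[i]
                                                     ~~~~~~~~~^^^^^^^^^
    return _wrapfunc(a, 'argmax', axis=axis, out=out, **kwds)
    return bound(*args, **kwds)
ValueError: attempt to get argmax of an empty sequence
```

The force is about zero and the tab has moved about 4 px, so it probably snapped. I'll back off the way I came, rise and check.

>>> apply_moves:
  moves:
    - [[0.5,0,0],[0,0,0],-1]
    - [[1,0,0],[0,0,0],-1]
    - [[1,0,-1],[0,0,0],-1]
    - [[1,0,-3],[0,0,0],-1]
    - [[1,0,-5],[0,0,0],-1]
    - [[1,0,-7],[0,0,0],-1]
    - [[1,0,-7],[0,0,0],-1]

```text
t: 5.78
eef_pos: [0.6052, 0.1105, 0.3388]
tool_rot: [0.001, 0.842, 0.539, 0.004]
contact_force: [-0.3, -0.3, -0.1]
gripper_width: 0.001
```

```bash
python3 - <<'E'
from ang import *
import pickle
o=get_obs();c=read_camera("wrist");cv2.imwrite("pics/w4.png",c["color"][:,:,::-1])
s=read_camera("scene");print(meas(s))
T=np.eye(4);T[:3,:3]=rot(o["tool_rot"]).as_matrix();T[:3,3]=o["eef_pos"];M=T@c["hand_eye"]
q=R.from_matrix(M[:3,:3]).as_quat();c["eye"]=M[:3,3];c["rotation"]=[q[3],*q[:3]]
for p in(-.4,-.5,-.6,-.7):print(p,pred(c,p).round(1),pred(c,p,.107).round(1))
print(meas(c))
E
```

```text
(array([240.025, 176.775]), array([237, 171,   7,  12,  80], dtype=int32))
-0.4 [202.4 159.8] [199.7 163.1]
-0.5 [196.9 157.9] [194.  161.1]
-0.6 [191.7 155.4] [188.4 158.5]
-0.7 [186.6 152.4] [183.1 155.3]Traceback (most recent call last):
  File "<stdin>", line 8, in <module>
  File "ang.py", line 10, in meas
    n,l,s,ce=cv2.connectedComponentsWithStats(m);i=1+np.argmax(s[1:,4]);return ce[i],s[i]
                                                     ~~~~~~~~~^^^^^^^^^
    return _wrapfunc(a, 'argmax', axis=axis, out=out, **kwds)
    return bound(*args, **kwds)
ValueError: attempt to get argmax of an empty sequence
```

View pics/w4.png

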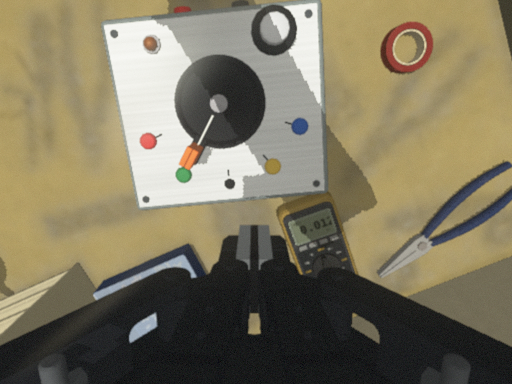

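The selector is at green: tab at (190,157) against a prediction of (191.7,155.4) for -0.6, with the pointer on the green cap at (183,175). Next I'll move over the button.

>>> apply_moves:
  moves:
    - [[0.4,-2.4,0],[0,0,0],-1]
    - [[0.8,-4.5,0],[0,0,0],-1]
    - [[0.8,-5.1,0],[0,0,0],-1]
    - [[0.8,-5.1,2],[0,0,0],-1]
    - [[0.8,-5.1,4],[0,0,0],-1]
    - [[0.8,-5.1,5.5],[0,0,0],-1]
    - [[0.8,-5.1,6.2],[0,0,0],-1]
    - [[0.8,-5.1,6.4],[0,0,0],-1]
    - [[0.8,-5.1,6.4],[0,0,0],-1]

```text
t: 7.0
eef_pos: [0.4958, 0.1807, 0.1736]
tool_rot: [0.0, 0.843, 0.538, -0.0]
contact_force: [0.3, -0.9, 0.4]
gripper_width: 0.003
```

```bash
python3 - <<'E'
from ang import *
o=get_obs();print(o["eef_pos"],o["contact_force"],rot(o["tool_rot"]).as_matrix().round(3))
c=read_camera("scene");a=c["color"][120:260,130:310,::-1];cv2.imwrite("pics/s5.png",cv2.resize(a,None,fx=4,fy=4,interpolation=cv2.INTER_CUBIC))
c=read_camera("wrist");cv2.imwrite("pics/w5.png",c["color"][:,:,::-1])
E
```

```text
[0.4958246  0.18067283 0.17359109] [ 0.26492726 -0.90549358  0.39287611] [[ 0.421  0.907 -0.001]
 [ 0.907 -0.421 -0.001]
 [-0.001 -0.    -1.   ]]
```

View pics/s5.png

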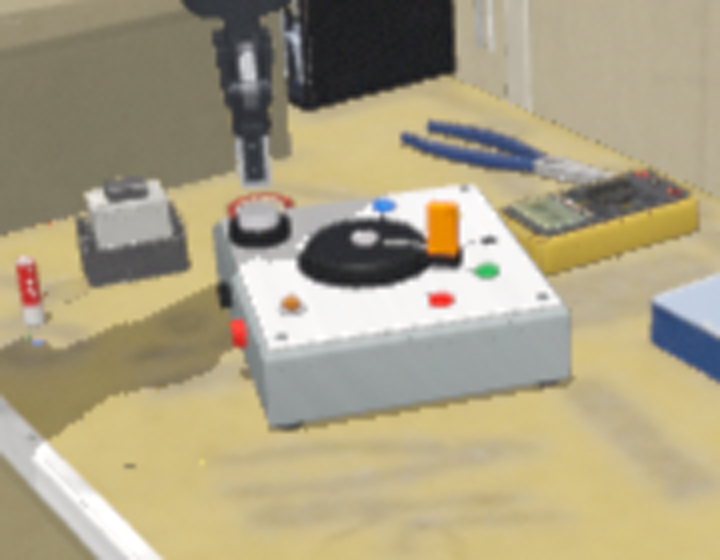

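View pics/w5.png

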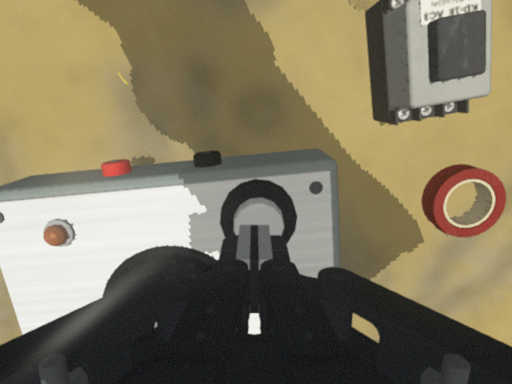

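The tips are over the button and about 2 mm short along tool +x. I'll correct that and descend in small steps.

>>> apply_moves:
  moves:
    - [[0.1,0,0.2],[0,0,0],-1]
    - [[0.1,0,0.4],[0,0,0],-1]
    - [[0.1,0,0.55],[0,0,0],-1]
    - [[0.1,0,0.55],[0,0,0],-1]

```text
t: 7.6
eef_pos: [0.4965, 0.1831, 0.1598]
tool_rot: [-0.0, 0.843, 0.538, -0.0]
contact_force: [0.5, 0.1, 0.9]
gripper_width: 0.005
```

>>> apply_moves:
  moves:
    - [[0,0,0.08],[0,0,0],-1]
    - [[0,0,0.12],[0,0,0],-1]
    - [[0,0,0.12],[0,0,0],-1]

```text
t: 7.98
eef_pos: [0.4967, 0.1832, 0.1571]
tool_rot: [-0.0, 0.843, 0.538, -0.0]
contact_force: [0.3, 0.1, -0.3]
gripper_width: -0.001
```

>>> apply_moves:
  moves:
    - [[0,0,0.08],[0,0,0],-1]
    - [[0,0,0.12],[0,0,0],-1]
    - [[0,0,0.12],[0,0,0],-1]

```text
t: 8.35
eef_pos: [0.4968, 0.1832, 0.1542]
tool_rot: [-0.0, 0.843, 0.538, 0.0]
contact_force: [-0.9, 0.2, 2.5]
gripper_width: -0.004
```

>>> apply_moves:
  moves:
    - [[0,0,0.06],[0,0,0],-1]
    - [[0,0,0.1],[0,0,0],-1]
    - [[0,0,0.1],[0,0,0],-1]

```text
t: 8.72
eef_pos: [0.4968, 0.1832, 0.1517]
tool_rot: [-0.0, 0.843, 0.538, 0.0]
contact_force: [-0.9, 0.3, 3.0]
gripper_width: 0.0
```

>>> apply_moves:
  moves:
    - [[0,0,0.06],[0,0,0],-1]
    - [[0,0,0.1],[0,0,0],-1]
    - [[0,0,0.1],[0,0,0],-1]

```text
t: 9.1
eef_pos: [0.4968, 0.1832, 0.1492]
tool_rot: [-0.0, 0.843, 0.538, 0.0]
contact_force: [-1.5, -1.1, 4.4]
gripper_width: 0.001
```

>>> apply_moves:
  moves:
    - [[0,0,0.04],[0,0,0],-1]
    - [[0,0,0.06],[0,0,0],-1]
    - [[0,0,0.06],[0,0,0],-1]

```text
t: 9.48
eef_pos: [0.4969, 0.1832, 0.1485]
tool_rot: [-0.0, 0.843, 0.538, 0.0]
contact_force: [-4.0, -1.1, 15.2]
gripper_width: 0.003
```

It has bottomed out: force jumped to 15 N after about 6 mm of travel. I'll release straight up and check.

>>> apply_moves:
  moves:
    - [[0,0,-0.3],[0,0,0],-1]
    - [[0,0,-0.8],[0,0,0],-1]
    - [[0,0,-2],[0,0,0],-1]
    - [[0,0,-4],[0,0,0],-1]
    - [[0,0,-6],[0,0,0],-1]
    - [[0,0,-7.5],[0,0,0],-1]
    - [[0,0,-7.5],[0,0,0],-1]

```text
t: 10.35
eef_pos: [0.4979, 0.1836, 0.3386]
tool_rot: [0.0, 0.843, 0.538, 0.003]
contact_force: [-0.1, -0.4, -0.3]
gripper_width: -0.002
```

```bash
python3 - <<'E'
from ang import *
o=get_obs();print(o["t"],o["eef_pos"],o["contact_force"])
c=read_camera("scene");print(meas(c));a=c["color"][120:260,130:310,::-1];s=cv2.resize(a,None,fx=3,fy=3,interpolation=cv2.INTER_CUBIC);cv2.imwrite("pics/s6.png",s)
c=read_camera("wrist");cv2.imwrite("pics/w6.png",c["color"][:,:,::-1])
c=read_camera("top");cv2.imwrite("pics/t6.png",c["color"][:,:,::-1])
E
```

```text
10.35 [0.49794887 0.18355629 0.33855673] [-0.07799137 -0.42624842 -0.28482676]
(array([240.30985915, 177.11267606]), array([237, 171,   7,  12,  71], dtype=int32))
```

View pics/s6.png

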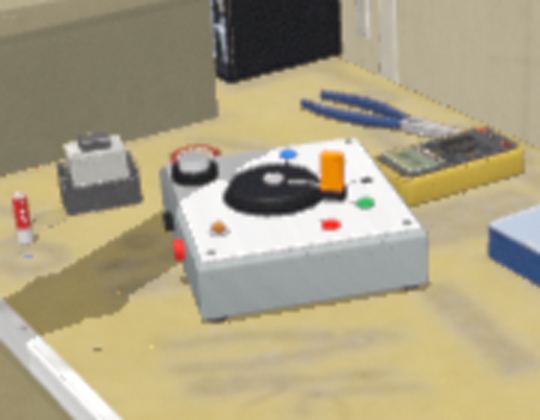

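View pics/w6.png

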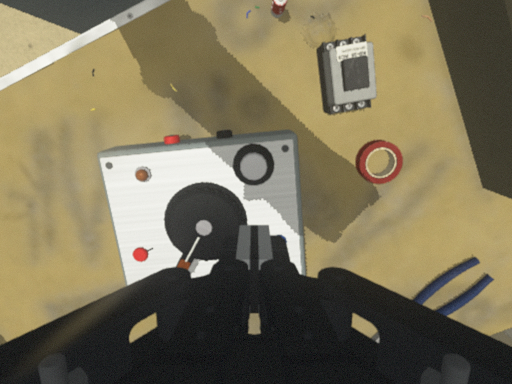

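View pics/t6.png

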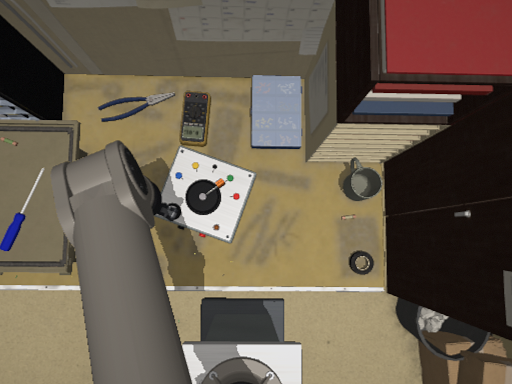

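The top view shows the selector at (215,187) pointing at green (230,178). The button stands proud again in the scene view at (195,160), and the visible bystanders have not moved. The arm is clear of everything, so I'm handing in.

```bash
python3 -c "
from station import *
hand_in()"
```

```text
the job is handed in; nothing more can be done
```

The selector stands at green, and I pressed the white button fully down and let it come up. I handed the job in at about 10.5 s of the 42 s allowed.

- **Selector:** I pushed the tab clockwise with the outside of the shut fingers until it clicked from off into the green position (-0.6 rad). I then backed off, and the wrist picture showed the tab within about 2 px of where -0.6 rad puts it, pointing at the green cap. It still pointed at green after the button press.
- **Button:** The force was about 2.5 to 4.4 N over roughly 6 mm of travel, then jumped to 15 N, so it was against its stop. After I lifted off, the last scene picture showed it standing up again. The button's travel was not read directly.
- **Bystanders and clearance:** The bystanders visible in the last pictures had not moved, though I did not measure their positions. At the end the robot was about 180 mm above the button, with no contact force beyond noise.
- **Disagreement:** Fitted alone, the scene camera put the box about 8 mm away from the top camera's fit, in depth. The wrist camera agreed with the top camera within 2 mm, so I used the average of those two.

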